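# Sort the shop returns into their display bins

## Robot

A 6-joint arm with a two-finger parallel gripper is mounted at the origin on the work surface. World frame = base frame: x ahead of the robot, y to its left, z up, the work surface at z = 0. Lengths are in mm, angles in rad, forces in N, time in s.
With the tool pointing down it reaches from about 350 to 875 mm from the base axis. Payload 4.2 kg.
Tool frame: the origin (TCP) lies at the very end of the fingers, on their centre line; the grasp point (between the pads) lies 19 mm behind it; z points along the fingers, y is the direction in which the jaws open and shut (so a half turn about z gives the same grasp; the last joint's range is limited). The gripper opens to 85 mm and grips with 20 to 120 N. Pads are 22 mm wide; open, the fingers measure 114 mm over their backs; the gripper's body (76 mm by 85 mm) begins 54 mm behind the grasp point. The pads swing forward as they close: fully open they stand 13 mm farther back than shut.
Start: joints at [-1.039, 0.385, 0.008, 0, -1.194, -0.259], TCP at [168.41, -601.862, 231.312] pointing down, gripper open.
Joint ranges: [-3.14, 3.14], [-1.21, 2.06], [-1.07, 1.41], [-3.16, 2.05], [-2.99, -0.16], [-3.1, 3.1]. Speed limits (rad/s): [2.79, 2.79, 3.14, 3.14, 3.14, 3.14].

## Interface

Orientations are given as a unit quaternion [x, y, z, w].
In Python, from bench import read_state, get_image, camera_params, job_done gives the robot as it stands.
- The arm moves only by the tool send_rows, never from a script. Its arguments are lists of equal length, an entry for each row: "translation": the shift along the tool's x, y, z in m, a list of three; "yaw": the turn about the tool's z in degrees; "fingers": the closure in counts, from 0 (fully open) to 255 (shut). A call has 1 to 12 rows; each row is the pose to reach, as a shift and turn from the pose measured when the call began, along the tool's axes at that moment; what a row does not reach only later rows make up. A row lasts 1/10 s, in which the tool goes at most 50 mm and 8.59 degrees, less where a joint would pass 70% of its speed; a pose out of reach is approached as far as the arm can. A call with a gripper value outside its range is refused whole. The fingers move at their own pace and stop on an object; the grip force is fixed at half the most. Time passes only in rows, so rows that repeat a pose let the fingers close. It gives the time, the measured TCP pose, the force and the opening at its end, in the units of the state.
- read_state(): the state, without advancing time (a new reading comes with each control period).
- get_image(name): name is "side" or "top"; returns the picture (384x512x3 uint8, blue, green, red); there is no depth.
- camera_params(name): a dict with "mtx" (3x3 intrinsics, pixels), "rvec" (rotation vector, rad) and "tvec" (3), from world to camera coordinates, as OpenCV has them. Camera axes: x right, y down, z forward; pixel columns grow to the right and rows downward; lengths in mm; the calibration is good to about 2 mm. A picture is of the moment at which its call begins. camera_params takes no time and is no camera call.
- job_done(): hands the job in, once; it reports no verdict.
The state is a dict: "clock": time; "joints": joint angles; "joint_vel": joint speeds; "joint_efforts": joint torques, N m; "position": TCP position; "ee_rot": TCP orientation; "contact_force": force on the tool from outside, world axes, zero at the start; "wrist_torque": the same for the moment, N m; "gripper_width": finger opening in mm.
Only numpy, scipy, OpenCV 4.12 (cv2) and the standard library are available. Lean on these libraries where they do the work, as an engineer would, in place of code of your own. Each camera call takes 0.05 s, during which the arm holds its last target.

## Task

A customer left a wooden spoon and a blue marker pen on the shop counter. Put the spoon in the kitchen bin (the wooden bin that holds a dark turner) and the blue marker in the stationery bin (the one that holds a yellow ruler and a red marker), each lying flat down inside its bin. Leave the hairbrush, the toothbrush and the other goods on the counter where they are.

Things in the scene. Friction and masses are not known exactly. Their poses are not given: they have to be found in the camera images.
- spoon_center (a point): small wooden spoon lying face up, 191 mm long; this point is on its straight handle, 7 mm above the counter as it lies, near its balance point. Its x axis runs along the spoon towards the bowl (tip 96 mm ahead, handle end 95 mm behind), z up. Handle 18 mm wide and 14 mm thick, round bowl 50 mm across. 45 g or so
- marker_center (a point): blue flat-sided marker pen with a black cap, 128 mm long; this point is at its middle, half-way up, 8 mm above the counter as it lies. Its x axis runs along the pen towards the cap, z up. Barrel 24 mm wide and 16 mm high, cap 26 mm wide and 18 mm high. 22 g or so
- kitchen_bin: kitchen bin: open wooden display bin, fixed to the counter, outside 270 mm (its x) x 200 mm (its y) x 50 mm high, walls and floor 8 mm thick (inner floor 8 mm above the counter); origin under its centre, z up. The two bins are alike and may stand either way round, left or right; this one already holds a dark wooden turner up to 12 mm thick, lying along x on the bin's -y side (about y -90 to -20 mm); the rest is free
- stationery_bin: stationery bin: open wooden display bin, fixed to the counter, outside 270 mm (its x) x 200 mm (its y) x 50 mm high, walls and floor 8 mm thick (inner floor 8 mm above the counter); origin under its centre, z up. The two bins are alike and may stand either way round, left or right; this one already holds a yellow ruler and a red marker up to 20 mm thick, lying along x on the bin's -y side (about y -92 to -25 mm); the rest is free
- hairbrush: wooden hairbrush, 183 x 50 x 27 mm, lying on its back, black pad with white bristles on its broad head, lying along its own x; origin under its middle. Not a kitchen utensil: stays where it lies
- toothbrush: green toothbrush with white bristles, 170 x 13 x 17 mm, lying along its own x; origin under its middle. Not stationery: stays where it lies
- mug: white ceramic mug, 80 mm across, 85 mm high; origin under its centre; bystander
- candle_jar: amber glass candle jar with a wooden lid, 64 mm across, 75 mm high; origin under its centre; bystander
- bowl: small blue bowl, 110 mm across, 50 mm high; origin under its centre; bystander
- soap_box: cardboard soap box with a pale band, 60 x 90 x 32 mm; origin under its centre; bystander
Things that resemble listed ones, but are neither listed nor needed, are in the scene too. Leave any grey or turquoise look-alike of the part that bears spoon_center alone.

How it is judged:
By the outcome, as a careful person would: the job done as asked, in the order asked, and still so for the second after the job is handed in, with the robot touching nothing.
It also fails if it takes over 56 s, if anything falls off the work surface, if the arm or the gripper's body presses on something with over 40 N, if the wrist force passes 120 N, or if a joint passes its speed limit or range.

## Working session

There is one attempt and no reset: what is moved stays moved. The work goes in short steps, Python scripts to look and compute and a tool call to move; the robot and the scene stay as the last step left them, time stands still between calls to the robot, and variables do not carry over. Pictures are saved under pics/ and viewed, and the job is handed in when it is done.

Besides the shell and the picture viewer there is one more tool, called after "Request:" as name(argument=value, ...) on one line, values as JSON. send_rows: Moves the arm, as the interface text tells. Its arguments: {"type":"object","properties":{"translation":{"type":"array","items":{"type":"array","items":{"type":"number"}}},"yaw":{"type":"array","items":{"type":"number"}},"fingers":{"type":"array","items":{"type":"number"}}},"required":["translation","yaw","fingers"]}

```bash
ls; mkdir -p pics
cat > h.py <<'E'
import numpy as np, cv2
from bench import *
def cam(n):
    p=camera_params(n); R,_=cv2.Rodrigues(np.array(p["rvec"],float)); return np.array(p["mtx"],float),R,np.array(p["tvec"],float).ravel()
def ray(n,uv,z):
    K,R,t=cam(n); d=R.T@np.linalg.inv(K)@np.array([uv[0],uv[1],1.]); c=-R.T@t
    return c+d*(z-c[2])/d[2]
def proj(n,P):
    K,R,t=cam(n); q=K@(R@np.array(P,float)+t); return q[:2]/q[2]
E
python3 - <<'E'
from h import *
print(read_state())
for n in("top","side"):
    im=get_image(n); cv2.imwrite(f"pics/{n}0.png",im); K,R,t=cam(n); print(n,-R.T@t,R[2])
E
```

```text
pics
{'clock': 0.0, 'joints': array([-1.03937270e+00,  3.85559818e-01,  6.62944835e-03, -5.19302376e-04,
       -1.19400508e+00, -2.58579253e-01]), 'joint_vel': array([-0.00078726, -0.00104252, -0.00044509,  0.00010417, -0.00050101,
       -0.00020778]), 'joint_efforts': array([-3.98470847e-04, -3.92286837e+01,  1.88399130e+01,  4.18635160e+00,
       -4.74380751e-03,  1.94896600e-06]), 'position': array([ 168.27231912, -601.31193719,  230.21802457]), 'ee_rot': array([-1.35904433e-01,  9.90721345e-01,  1.08007044e-03, -1.88827509e-04]), 'contact_force': array([ 0.60442266, -0.01424764,  0.33736701]), 'wrist_torque': array([-0.02043582, -0.01929973, -0.01287897]), 'gripper_width': 85.78125641717585}
top [ 440.35570906  -11.70977176 1156.27356376] [ 5.21045250e-02  7.24182377e-06 -9.98641637e-01]
side [ 379.52089223 1043.32045852  719.27939834] [ 0.0880763  -0.82798469 -0.5537905 ]
```

View pics/top0.png

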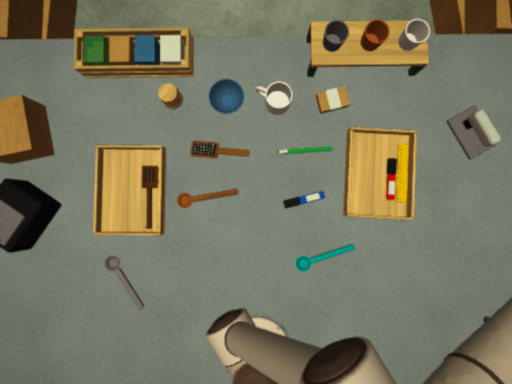

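View pics/side0.png

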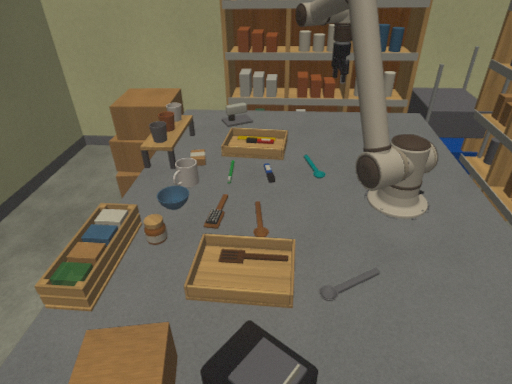

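The top view shows the brown spoon with its bowl at about (184,200) and its handle end at (237,191). The blue marker has its black cap at (288,203) and its other end at (324,195). The kitchen bin is on the left (95-164, 145-235) with the turner on its right side. The stationery bin is on the right (346-415, 128-218), also with its goods on the right. Next I'll measure them.

```bash
cat > m.py <<'E'
from h import *
im=cv2.imread("pics/top0.png"); hsv=cv2.cvtColor(im,cv2.COLOR_BGR2HSV)
def ends(mask,box,z):
    x0,y0,x1,y1=box; m=np.zeros_like(mask); m[y0:y1,x0:x1]=mask[y0:y1,x0:x1]
    n,l,s,c=cv2.connectedComponentsWithStats(m); 
    if n<2: print("none");return
    i=1+np.argmax(s[1:,4]); v,u=np.nonzero(l==i)
    P=np.array([ray("top",(a,b),z)[:2] for a,b in zip(u,v)])
    d=cv2.fitLine(P.astype(np.float32),cv2.DIST_L2,0,.01,.01).ravel()[:2]; c=P.mean(0)
    s=(P-c)@d; w=(P-c)@np.array([-d[1],d[0]])
    print(len(u),"c",c.round(1),"dir",d.round(3),"len",np.ptp(s).round(1),"wid",np.ptp(w).round(1),"A",(c+d*s.min()).round(1),"B",(c+d*s.max()).round(1),"mid",(c+d*(s.min()+s.max())/2).round(1))
    return l==i
sat=hsv[...,1]; 
ends(((hsv[...,0]<25)&(sat>100)).astype(np.uint8),(172,183,245,212),7)
bg=np.median(im[180:220,245:275].reshape(-1,3),0); diff=(np.abs(im.astype(int)-bg).max(2)>35).astype(np.uint8)
ends(diff,(172,183,245,212),7)
ends(diff,(278,185,332,212),9)
ends(diff,(180,135,255,165),13); ends(diff,(272,142,338,158),8)
wood=((hsv[...,0]>8)&(hsv[...,0]<30)&(sat>70)).astype(np.uint8)
for b in((85,138,175,242),(338,120,424,226)):
    x0,y0,x1,y1=b; m=np.zeros_like(wood); m[y0:y1,x0:x1]=wood[y0:y1,x0:x1]
    cn=max(cv2.findContours(m,0,2)[0],key=cv2.contourArea); r=cv2.minAreaRect(cn); bp=cv2.boxPoints(r)
    print(bp.round(1).tolist()); W=np.array([ray("top",p,50)[:2] for p in bp]); print(W.round(1).tolist(),W.mean(0).round(1),np.linalg.norm(np.diff(W,axis=0),axis=1).round(1))
vis=cv2.resize(im[110:260,80:430],None,fx=2.28,fy=2.28,interpolation=cv2.INTER_CUBIC); cv2.imwrite("pics/crop0.png",vis)
E
python3 m.py
```

```text
451 c [468.1 162.8] dir [ 0.157 -0.988] len 189.0 wid 45.9 A [455.9 239.4] B [485.5  52.7] mid [470.7 146.1]
473 c [468.4 161.3] dir [ 0.156 -0.988] len 189.5 wid 45.8 A [456.  239.4] B [485.6  52.2] mid [470.8 145.8]
324 c [ 457.4 -148.1] dir [ 0.235 -0.972] len 129.0 wid 27.6 A [443.1 -89.3] B [ 473.5 -214.6] mid [ 458.3 -151.9]
641 c [614.  124.9] dir [0.098 0.995] len 182.1 wid 50.8 A [603.1  15. ] B [621.  196.1] mid [612.1 105.5]
242 c [ 611.5 -164.2] dir [ 0.058 -0.998] len 165.4 wid 15.5 A [606.5 -78.4] B [ 616.2 -243.6] mid [ 611.4 -161. ]
[[93.0, 145.0], [165.0, 145.0], [165.0, 235.0], [93.0, 235.0]]
[[626.8, 481.7], [624.3, 265.6], [355.7, 265.2], [358.2, 478.6]] [491.2 372.8] [216.1 268.6 213.4]
[[342.70001220703125, 217.39999389648438], [346.20001220703125, 126.30000305175781], [417.29998779296875, 129.10000610351562], [413.79998779296875, 220.1999969482422]]
[[401.7, -262.3], [674.8, -279.4], [663.9, -492.8], [391.1, -473.0]] [ 532.9 -376.8] [273.6 213.7 273.5]
```

View pics/crop0.png

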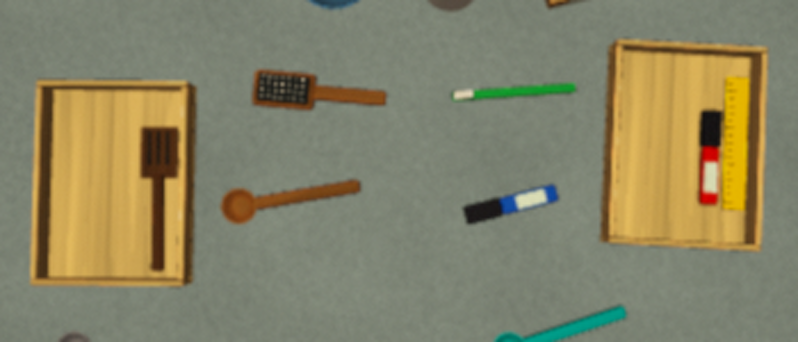

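```bash
cat >> h.py <<'E'
from scipy.spatial.transform import Rotation as Ro
def to(x,y,z,jaw):
    "tool-axes shift (m) and yaw (deg) to reach world point with jaw angle (deg)"
    P=[];Q=None
    s=read_state(); R=Ro.from_quat(s["ee_rot"]).as_matrix()
    t=R.T@(np.array([x,y,z])-s["position"])/1000
    cur=np.degrees(np.arctan2(R[1,1],R[0,1])); dy=-((jaw-cur+180)%360-180)
    print("t",s["clock"],"pos",s["position"].round(1),"jaw",cur.round(1),"shift",t.round(4),"yaw",round(dy,1),"w",round(s["gripper_width"],1),"F",s["contact_force"].round(1),"q6",s["joints"][5].round(2))
E
python3 - <<'E'
from h import *
im=cv2.imread("pics/side0.png")
for P in[(470.8,146,7),(456,239,7),(485.6,52,7),(458.3,-151.9,8),(443,-89,8),(473.5,-214.6,8)]:
    u=proj("side",P); print(P,u.round(1)); cv2.circle(im,tuple(int(round(a)) for a in u),1,(0,0,255),-1)
for cx,cy,a in((491,380,0),(535,-383,-4.1)):
  c,s=np.cos(np.radians(a)),np.sin(np.radians(a))
  for n,I in(("side",im),):
    for dx,dy in((135,100),(-135,100),(-135,-100),(135,-100)):
      u=proj(n,(cx+c*dx-s*dy,cy+s*dx+c*dy,50)); cv2.circle(I,tuple(int(round(a)) for a in u),1,(255,0,255),-1)
cv2.imwrite("pics/side_chk.png",cv2.resize(im[110:320,150:350],None,fx=2.8,fy=2.8,interpolation=cv2.INTER_CUBIC))
to(470.8,146,150,189)
E
```

```text
(470.8, 146, 7) [258.7 218.4]
(456, 239, 7) [260.8 237.5]
(485.6, 52, 7) [256.9 201.5]
(458.3, -151.9, 8) [268.6 171.7]
(443, -89, 8) [271.5 180.3]
(473.5, -214.6, 8) [265.9 163.8]
t 0.1 pos [ 168.3 -601.4  230.3] jaw 105.6 shift [-0.4926  0.6382  0.0815] yaw -83.4 w 85.4 F [0.  0.6 0.6] q6 -0.26
```

View pics/side_chk.png

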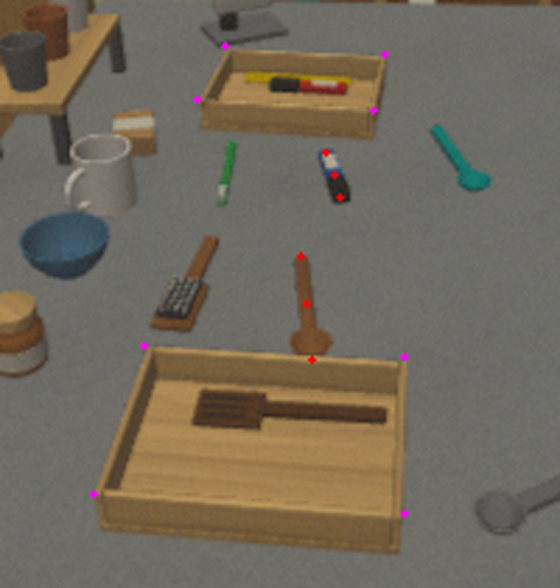

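The side view agrees: the spoon and marker points fall on their objects, and the bin rims match within about 5 mm. Now I'll move above the spoon.

Request:
send_rows(translation=[[-0.493, 0.638, 0.08], [-0.493, 0.638, 0.08], [-0.493, 0.638, 0.08], [-0.493, 0.638, 0.08], [-0.493, 0.638, 0.08], [-0.493, 0.638, 0.08], [-0.493, 0.638, 0.08], [-0.493, 0.638, 0.08], [-0.493, 0.638, 0.08], [-0.493, 0.638, 0.08], [-0.493, 0.638, 0.08], [-0.493, 0.638, 0.08]], yaw=[-83.5, -83.5, -83.5, -83.5, -83.5, -83.5, -83.5, -83.5, -83.5, -83.5, -83.5, -83.5], fingers=[0, 0, 0, 0, 0, 0, 0, 0, 0, 0, 0, 0])

```text
clock: 1.3
position: [392.5, -46.3, 172.2]
ee_rot: [0.761, -0.648, -0.001, -0.001]
contact_force: [0.3, -0.2, 0.3]
gripper_width: 85.4
```

```bash
python3 -c "
from h import *
to(470.8,146,150,189)"
```

```text
t 1.3 pos [392.5 -46.3 172.2] jaw -170.8 shift [-0.1774 -0.1079  0.0226] yaw 0.2 w 85.4 F [ 0.3 -0.2  0.3] q6 -0.14
```

Request:
send_rows(translation=[[-0.177, -0.108, 0.07], [-0.177, -0.108, 0.07], [-0.177, -0.108, 0.07], [-0.177, -0.108, 0.07], [-0.177, -0.108, 0.07], [-0.177, -0.108, 0.07], [-0.177, -0.108, 0.07], [-0.177, -0.108, 0.07]], yaw=[0, 0, 0, 0, 0, 0, 0, 0], fingers=[0, 0, 0, 0, 0, 0, 0, 0])

```text
clock: 2.1
position: [470.4, 144.5, 103.0]
ee_rot: [0.761, -0.649, -0.001, -0.001]
contact_force: [-0.1, 0.2, 0.2]
gripper_width: 85.1
```

```bash
python3 -c "
from h import *
to(470.8,146,4,189)"
```

```text
t 2.1 pos [470.4 144.5 103. ] jaw -170.9 shift [-0.0012 -0.0006  0.099 ] yaw 0.1 w 85.1 F [-0.1  0.2  0.2] q6 -0.47
```

Request:
send_rows(translation=[[-0.001, -0.001, 0.04], [-0.001, -0.001, 0.08], [-0.001, -0.001, 0.098], [-0.001, -0.001, 0.098], [-0.001, -0.001, 0.098], [-0.001, -0.001, 0.098]], yaw=[0, 0, 0, 0, 0, 0], fingers=[0, 0, 0, 0, 0, 0])

```text
clock: 2.7
position: [472.2, 146.0, 6.7]
ee_rot: [0.761, -0.649, -0.0, -0.002]
contact_force: [-0.3, 0.4, 0.9]
gripper_width: 85.8
```

```bash
python3 -c "
from h import *
to(470.8,146,4,189)"
```

```text
t 2.7 pos [472.2 146.    6.7] jaw -170.9 shift [-0.0002  0.0014  0.0027] yaw 0.1 w 85.8 F [-0.3  0.4  0.9] q6 -0.47
```

Request:
send_rows(translation=[[0, 0.001, 0.002], [0, 0.001, 0.002], [0, 0.001, 0.002], [0, 0.001, 0.002], [0, 0.001, 0.002], [0, 0.001, 0.002], [0, 0.001, 0.002], [0, 0.001, 0.002], [0, 0.001, 0.002], [0, 0.001, 0.002]], yaw=[0, 0, 0, 0, 0, 0, 0, 0, 0, 0], fingers=[255, 255, 255, 255, 255, 255, 255, 255, 255, 255])

```text
clock: 3.7
position: [471.5, 146.0, 5.1]
ee_rot: [0.761, -0.649, -0.0, -0.003]
contact_force: [-1.6, 0.2, 5.8]
gripper_width: 15.9
```

```bash
python3 -c "
from h import *
to(491,417,130,270)"
```

```text
t 3.7 pos [471.5 146.    5.1] jaw -170.9 shift [-0.2649 -0.0625 -0.1238] yaw -80.9 w 15.9 F [-1.6  0.2  5.8] q6 -0.47
```

Request:
send_rows(translation=[[0, 0, -0.01], [0, 0, -0.03], [0, 0, -0.06], [0, 0, -0.1], [0, 0, -0.125], [0, 0, -0.125], [0, 0, -0.125]], yaw=[0, 0, 0, 0, 0, 0, 0], fingers=[255, 255, 255, 255, 255, 255, 255])

```text
clock: 4.4
position: [470.8, 145.5, 130.4]
ee_rot: [0.761, -0.649, -0.0, -0.003]
contact_force: [-0.5, -0.5, -1.0]
gripper_width: 15.9
```

```bash
python3 -c "
from h import *
to(491,417,130,270)
a=get_image('side');b=get_image('top')
cv2.imwrite('pics/lift.png',np.vstack([cv2.resize(a[100:300,120:380],None,fx=2,fy=1.5*4/3),cv2.resize(b[130:230,130:390],None,fx=2,fy=2)]))"
```

```text
t 4.4 pos [470.8 145.5 130.4] jaw -171.0 shift [-0.265  -0.0627  0.0019] yaw -81.0 w 15.9 F [-0.5 -0.5 -1. ] q6 -0.47
```

View pics/lift.png

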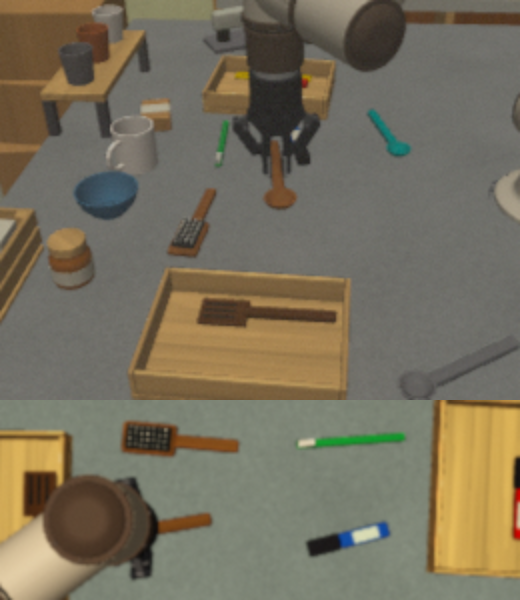

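The spoon is held level in the jaws, at about (278,180) in the side crop. Next I'll carry it over the kitchen bin.

Request:
send_rows(translation=[[-0.265, -0.063, 0], [-0.265, -0.063, 0], [-0.265, -0.063, 0], [-0.265, -0.063, 0], [-0.265, -0.063, 0], [-0.265, -0.063, 0], [-0.265, -0.063, 0], [-0.265, -0.063, 0], [-0.265, -0.063, 0], [-0.265, -0.063, 0], [-0.265, -0.063, 0], [-0.265, -0.063, 0]], yaw=[-8, -16, -24, -32, -40, -48, -56, -64, -72, -81, -81, -81], fingers=[255, 255, 255, 255, 255, 255, 255, 255, 255, 255, 255, 255])

```text
clock: 5.7
position: [490.3, 416.1, 128.3]
ee_rot: [1.0, -0.001, -0.001, -0.0]
contact_force: [0.7, -0.2, -0.6]
gripper_width: 16.1
```

```bash
python3 -c "
from h import *
to(491,417,14.5,270)"
```

```text
t 5.7 pos [490.3 416.1 128.3] jaw -90.1 shift [ 0.0009 -0.0008  0.1138] yaw -0.1 w 16.1 F [ 0.7 -0.2 -0.6] q6 0.62
```

Request:
send_rows(translation=[[0, -0.001, 0.04], [0, -0.001, 0.075], [0, -0.001, 0.1], [0, -0.001, 0.108], [0, -0.001, 0.112], [0, -0.001, 0.112], [0, -0.001, 0.112]], yaw=[0, 0, 0, 0, 0, 0, 0], fingers=[255, 255, 255, 255, 255, 255, 255])

```text
clock: 6.4
position: [490.9, 418.1, 17.8]
ee_rot: [1.0, -0.001, 0.0, -0.001]
contact_force: [-0.2, 0.3, -0.0]
gripper_width: 16.1
```

```bash
python3 -c "
from h import *
to(491,417,13,270)
a=get_image('side');
cv2.imwrite('pics/place1.png',cv2.resize(a[200:320,160:320],None,fx=4,fy=4))"
```

```text
t 6.4 pos [490.9 418.1  17.8] jaw -90.1 shift [0.0001 0.0011 0.0048] yaw -0.1 w 16.1 F [-0.2  0.3 -0. ] q6 0.61
```

View pics/place1.png

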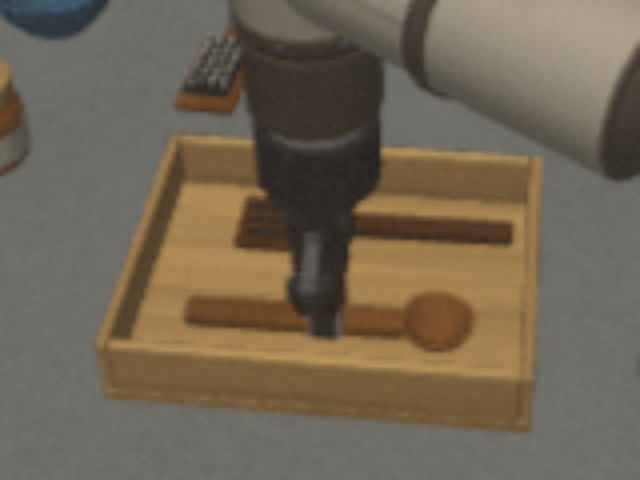

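The spoon is inside the bin, level and clear of the turner and walls. I'll lower it the last few mm and open the jaws partway.

Request:
send_rows(translation=[[0, 0, 0.003], [0, 0, 0.004], [0, 0, 0.004], [0, 0, 0.004], [0, 0, 0.004], [0, 0, 0.004], [0, 0, 0.004], [0, 0, 0.004], [0, 0, -0.02], [0, 0, -0.06], [0, 0, -0.1], [0, 0, -0.13]], yaw=[0, 0, 0, 0, 0, 0, 0, 0, 0, 0, 0, 0], fingers=[255, 255, 255, 160, 160, 160, 160, 160, 160, 160, 160, 160])

```text
clock: 7.65
position: [491.3, 418.2, 150.8]
ee_rot: [1.0, -0.001, 0.002, -0.003]
contact_force: [0.8, 0.8, 0.4]
gripper_width: 31.9
```

```bash
python3 -c "
from h import *
to(458.3,-151.9,120,193.6)
a=get_image('side');
cv2.imwrite('pics/place2.png',cv2.resize(a[200:320,160:320],None,fx=4,fy=4))"
```

```text
t 7.65 pos [491.3 418.2 150.8] jaw -90.1 shift [-0.032   0.5703  0.0278] yaw 76.3 w 31.9 F [0.8 0.8 0.4] q6 0.61
```

View pics/place2.png

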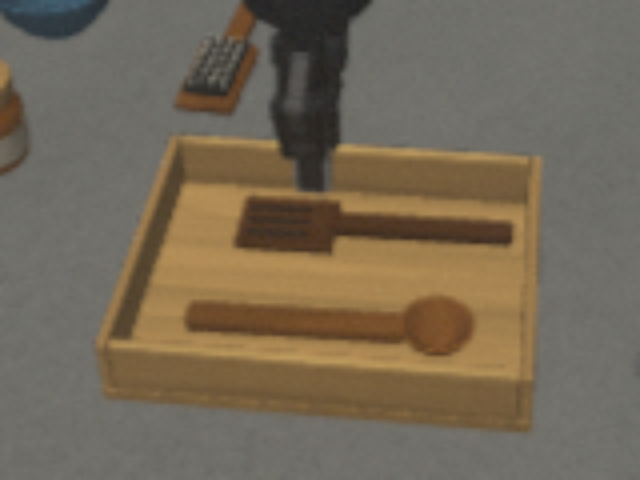

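The spoon lies flat in the kitchen bin with its bowl at about (438,325) in the crop, apart from the turner. Now the marker.

Request:
send_rows(translation=[[-0.031, 0.573, 0.028], [-0.031, 0.573, 0.028], [-0.031, 0.573, 0.028], [-0.031, 0.573, 0.028], [-0.031, 0.573, 0.028], [-0.031, 0.573, 0.028], [-0.031, 0.573, 0.028], [-0.031, 0.573, 0.028], [-0.031, 0.573, 0.028], [-0.031, 0.573, 0.028], [-0.031, 0.573, 0.028], [-0.031, 0.573, 0.028]], yaw=[8, 16, 24, 32, 40, 48, 56, 64, 72, 76.3, 76.3, 76.3], fingers=[160, 100, 0, 0, 0, 0, 0, 0, 0, 0, 0, 0])

```text
clock: 8.9
position: [461.4, -155.6, 121.2]
ee_rot: [0.785, -0.619, 0.0, -0.008]
contact_force: [0.5, 1.0, 0.0]
gripper_width: 85.1
```

```bash
python3 -c "
from h import *
to(459,-155,100,193.6)"
```

```text
t 8.9 pos [ 461.4 -155.6  121.2] jaw -166.6 shift [-0.001   0.0024  0.0212] yaw -0.2 w 85.1 F [0.5 1.  0. ] q6 0.24
```

Request:
send_rows(translation=[[0, 0.001, 0.05], [0, 0.001, 0.08], [0, 0.001, 0.1], [0, 0.001, 0.112], [0, 0.001, 0.112], [0, 0.001, 0.112]], yaw=[0, 0, 0, 0, 0, 0], fingers=[0, 0, 0, 0, 0, 0])

```text
clock: 9.5
position: [461.8, -154.6, 9.4]
ee_rot: [0.785, -0.619, 0.0, -0.007]
contact_force: [-0.4, -0.8, 0.4]
gripper_width: 85.5
```

```bash
python3 -c "
from h import *
to(459,-155,4,193.6)"
```

```text
t 9.5 pos [ 461.8 -154.6    9.4] jaw -166.5 shift [-0.0002  0.0028  0.0054] yaw -0.1 w 85.5 F [-0.4 -0.8  0.4] q6 0.25
```

Request:
send_rows(translation=[[0, 0.003, 0.005], [0, 0.003, 0.005], [0, 0.003, 0.005], [0, 0.003, 0.005], [0, 0.003, 0.005], [0, 0.003, 0.005], [0, 0.003, 0.005], [0, 0.003, 0.005], [0, 0.003, 0.005], [0, 0.003, 0.005]], yaw=[0, 0, 0, 0, 0, 0, 0, 0, 0, 0], fingers=[0, 0, 255, 255, 255, 255, 255, 255, 255, 255])

```text
clock: 10.5
position: [459.3, -155.3, 4.7]
ee_rot: [0.785, -0.619, 0.001, -0.008]
contact_force: [-1.0, 0.1, 5.0]
gripper_width: 22.4
```

Request:
send_rows(translation=[[0, 0, -0.01], [0, 0, -0.03], [0, 0, -0.06], [0, 0, -0.1], [0, 0, -0.125], [0, 0, -0.125], [0, 0, -0.125]], yaw=[0, 0, 0, 0, 0, 0, 0], fingers=[255, 255, 255, 255, 255, 255, 255])

```text
clock: 11.2
position: [457.6, -156.5, 130.0]
ee_rot: [0.785, -0.619, 0.001, -0.008]
contact_force: [-1.2, 0.3, -0.4]
gripper_width: 22.2
```

```bash
python3 -c "
from h import *
to(538,-344,130,265.9)
a=get_image('side');b=get_image('top')
cv2.imwrite('pics/lift2.png',np.vstack([cv2.resize(a[80:230,140:400],None,fx=2,fy=2),cv2.resize(b[110:240,170:430],None,fx=2,fy=2)]))"
```

```text
t 11.2 pos [ 457.6 -156.5  130. ] jaw -166.6 shift [ 0.201  -0.0346 -0.0013] yaw -72.5 w 22.2 F [-1.2  0.3 -0.4] q6 0.25
```

View pics/lift2.png

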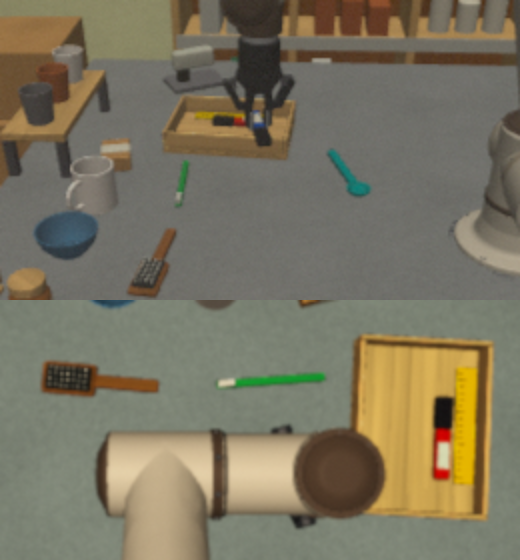

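The marker is held level at about (262,125) in the side crop. Now I'll carry it over the stationery bin.

Request:
send_rows(translation=[[0.201, -0.035, 0], [0.201, -0.035, 0], [0.201, -0.035, 0], [0.201, -0.035, 0], [0.201, -0.035, 0], [0.201, -0.035, 0], [0.201, -0.035, 0], [0.201, -0.035, 0], [0.201, -0.035, 0], [0.201, -0.035, 0], [0.201, -0.035, 0], [0.201, -0.035, 0]], yaw=[-8, -16, -24, -32, -40, -48, -56, -64, -72.5, -72.5, -72.5, -72.5], fingers=[255, 255, 255, 255, 255, 255, 255, 255, 255, 255, 255, 255])

```text
clock: 12.5
position: [537.3, -343.7, 126.2]
ee_rot: [0.999, -0.036, 0.003, -0.006]
contact_force: [0.5, -0.1, -1.2]
gripper_width: 22.3
```

```bash
python3 -c "
from h import *
to(538,-344,16,265.9)"
```

```text
t 12.5 pos [ 537.3 -343.7  126.2] jaw -94.2 shift [1.000e-04 1.600e-03 1.102e-01] yaw -0.1 w 22.3 F [ 0.5 -0.1 -1.2] q6 1.83
```

Request:
send_rows(translation=[[0, 0.001, 0.04], [0, 0.001, 0.075], [0, 0.001, 0.1], [0, 0.001, 0.108], [0, 0.001, 0.108], [0, 0.001, 0.108], [0, 0.001, 0.108]], yaw=[0, 0, 0, 0, 0, 0, 0], fingers=[255, 255, 255, 255, 255, 255, 255])

```text
clock: 13.2
position: [539.2, -343.9, 20.2]
ee_rot: [0.999, -0.036, 0.005, -0.006]
contact_force: [-0.0, 1.1, -0.6]
gripper_width: 22.7
```

```bash
python3 -c "
from h import *
to(538,-344,13.5,265.9)
a=get_image('side');
cv2.imwrite('pics/place3.png',cv2.resize(a[100:180,200:310],None,fx=6,fy=6,interpolation=cv2.INTER_CUBIC))"
```

```text
t 13.2 pos [ 539.2 -343.9   20.2] jaw -94.2 shift [-0.0013  0.0003  0.0066] yaw -0.1 w 22.7 F [-0.   1.1 -0.6] q6 1.83
```

View pics/place3.png

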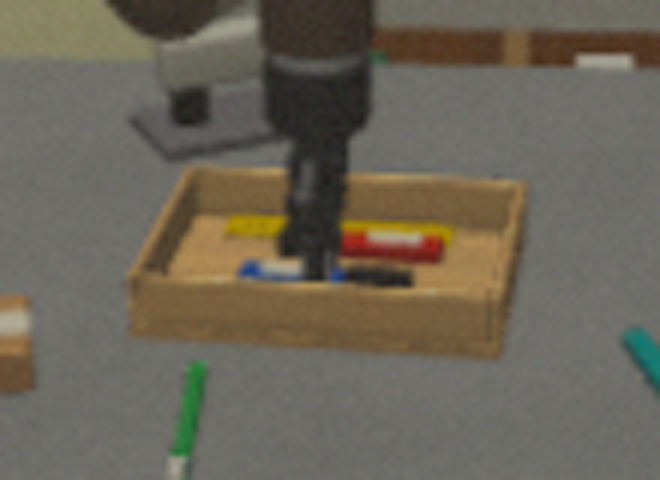

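The marker is inside the near half of the bin, clear of the red marker. I'll lower it, open partway and lift.

Request:
send_rows(translation=[[0, 0, 0.003], [0, 0, 0.006], [0, 0, 0.006], [0, 0, 0.006], [0, 0, 0.006], [0, 0, 0.006], [0, 0, 0.006], [0, 0, 0.006], [0, 0, -0.02], [0, 0, -0.06], [0, 0, -0.1], [0, 0, -0.14]], yaw=[0, 0, 0, 0, 0, 0, 0, 0, 0, 0, 0, 0], fingers=[255, 255, 255, 255, 145, 145, 145, 145, 145, 145, 145, 145])

```text
clock: 14.45
position: [537.5, -345.3, 161.6]
ee_rot: [0.999, -0.036, 0.005, -0.006]
contact_force: [1.6, -0.3, -1.0]
gripper_width: 36.7
```

```bash
python3 -c "
from h import *
to(300,-550,230,265.9)"
```

```text
t 14.45 pos [ 537.5 -345.3  161.6] jaw -94.2 shift [-0.2214  0.2206 -0.0729] yaw -0.1 w 36.7 F [ 1.6 -0.3 -1. ] q6 1.83
```

Now I'll back away so both cameras have a clear view.

Request:
send_rows(translation=[[-0.03, 0.03, -0.07], [-0.22, 0.22, -0.07], [-0.22, 0.22, -0.07], [-0.22, 0.22, -0.07], [-0.22, 0.22, -0.07], [-0.22, 0.22, -0.07], [-0.22, 0.22, -0.07], [-0.22, 0.22, -0.07], [-0.22, 0.22, -0.07], [-0.22, 0.22, -0.07]], yaw=[0, 0, 0, 0, 0, 0, 0, 0, 0, 0], fingers=[145, 145, 145, 145, 145, 145, 145, 145, 145, 145])

```text
clock: 15.45
position: [301.9, -549.0, 226.9]
ee_rot: [0.999, -0.036, 0.004, -0.006]
contact_force: [0.7, 0.1, -0.9]
gripper_width: 36.6
```

```bash
python3 -c "
from h import *
to(300,-550,230,265.9)
a=get_image('side');b=get_image('top')
cv2.imwrite('pics/end.png',np.vstack([cv2.resize(a[100:310,80:400],(640,300)),cv2.resize(b[110:250,80:430],(640,256))]))"
```

```text
t 15.45 pos [ 301.9 -549.   226.9] jaw -94.1 shift [-0.0018  0.0011 -0.0031] yaw -0.0 w 36.6 F [ 0.7  0.1 -0.9] q6 2.32
```

View pics/end.png

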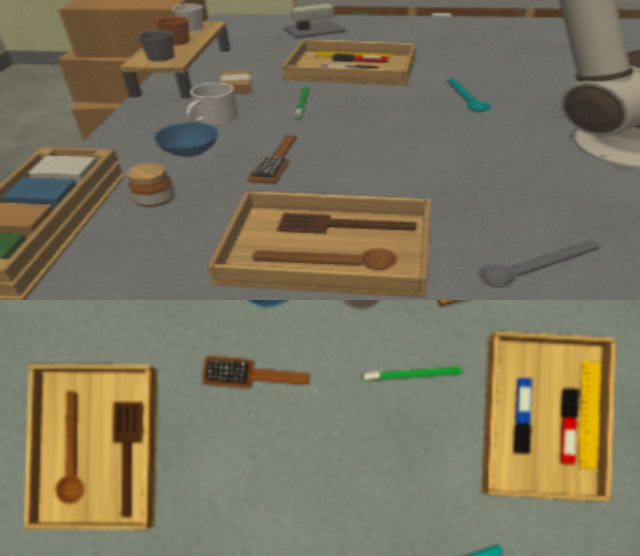

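The end view shows the spoon flat in the kitchen bin at top-crop (70,450), and the marker flat in the stationery bin at (523,415). Both are clear of the walls and the other goods, and nothing else has moved.

```bash
python3 -c "
from bench import *
print(job_done())"
```

```text
the job is handed in; nothing more can be done
None
```

I put the spoon in the kitchen bin first, then the blue marker in the stationery bin, and handed the job in at about 15.5 s of the 56 s allowed.

The last pictures from both cameras show each item lying flat inside its bin, clear of the walls and of the goods already there. By eye, the hairbrush, toothbrush, look-alike spoons and other goods had not moved. The arm was clear of everything, with contact-force readings around 1 N.

Two checks did not agree exactly, and neither affected the result:
- **Grip width:** the jaws closed to about 16 mm on the 18 mm spoon handle and 22 mm on the 24 mm marker.
- **Bin position:** the bin corners measured from the top camera fell about 5 mm off in the side view.

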